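Load the battery pack and shut the instrument cabinet

ROBOT

A 7-joint arm with a two-finger parallel gripper is mounted at the origin on the work surface. World frame = base frame: x ahead of the robot, y to its left, z up, the work surface at z = 0. Lengths are in mm, angles in rad, forces in N, time in s.
With the tool pointing down it reaches from about 425 to 925 mm from the base axis. Payload 6.8 kg.
Tool frame: the origin (TCP) lies midway between the tips of the shut fingers; the grasp point (between the pads) lies 19 mm behind it; z points along the fingers, y is the direction in which the jaws open and shut (so a half turn about z gives the same grasp; the last joint's range is limited). The gripper opens to 88 mm and grips with 3 to 60 N. Pads are 20 mm wide; open, the fingers measure 115 mm over their backs; the gripper's body (75 mm by 178 mm) begins 61 mm behind the grasp point.
Start: joints at [1.103, 0.477, 0.022, 1.555, -0.011, 1.109, -0.083], TCP at [237.669, -631.792, 200.564] pointing down, gripper open.
Joint ranges: [-2.96, 2.96], [-0.34, 2.1], [-1.41, 1.46], [0.24, 2.44], [-1.37, 4.51], [0.17, 1.92], [-2.96, 2.96]. Speed limits (rad/s): [2.39, 2.39, 3.14, 3.14, 3.14, 3.14, 3.14].

INTERFACE

Orientations are given as a unit quaternion [x, y, z, w].
In Python, from rig import get_obs, grab_frame, job_done gives the robot as it stands.
- The arm moves only by the shell command python3 -m crank 'ROWS'. ROWS is JSON, a list that holds one entry, the list of rows, each a list of 5 numbers: the shift along the tool's x, y, z in m, then the turn about the tool's z in rad, then the opening, from 0 (shut) to 1 (fully open). A call has 1 to 10 rows; each row shifts and turns the commanded pose from where the row before left it, along the tool's axes as they then stand; what a row does not reach is not made up. A row lasts 1/8 s, in which the tool goes at most 62.5 mm and 10.7 degrees, less where a joint would pass 70% of its speed; a pose out of reach is approached as far as the arm can. A call is refused whole if a number of a shift passes 0.0625 or a number of a turn 0.188, either way. A call with a gripper value outside its range is refused whole. The fingers move at their own pace and stop on an object; the grip force is fixed at half the most. Time passes only in rows, so rows that do not move let the fingers close. It gives the time, the measured TCP pose, the force and the opening at its end, in the units of the state.
- get_obs(): the state, without advancing time (a new reading comes with each control period).
- grab_frame(name): name is "scene" or "top" or "wrist"; returns a dict with "pixels" (420x560x3 uint8, blue, green, red), "vfov" (degrees; the focal length in pixels is half the picture's height over the tangent of half this angle, whatever the lens; pixels are square), "cx", "cy" (the principal point, pixels), "R" (3x3) and "t" (3): a world point X has camera coordinates R X + t. Camera axes: x right, y down, z forward; pixel columns grow to the right and rows downward; lengths in mm; the calibration is good to about 2 mm. The wrist camera is an equidistant fisheye: a pixel r from the principal point sees the ray r / f radians off the axis. A picture is of the moment at which its call begins. There is no depth.
- job_done(): hands the job in, once; it reports no verdict.
The state is a dict: "time": time; "q": joint angles; "qd": joint speeds; "effort": joint torques, N m; "eef_pos": TCP position; "ee_rot": TCP orientation; "ft_force": force on the tool from outside, world axes, zero at the start; "moment": the same for the moment, N m; "opening": opening from 0.0 (shut) to 1.0 (fully open).
Only numpy, scipy, OpenCV 4.12 (cv2) and the standard library are available. Lean on these libraries where they do the work, as an engineer would, in place of code of your own. Each camera call takes 0.05 s, during which the arm holds its last target. There are 200 camera calls.

TASK

Load the taller of the two grey battery packs: lift it out of its wooden stand, lower it gently upright into the bay of the cabinet's pulled-out tray (change your hold on the bench on the way, as the stand covers its broad faces and the tray covers its narrow ends), and slide the tray fully home. Then push the door shut, without slamming it, until it snaps onto its roller catch, and leave the other things where they are.

Things in the scene. Friction and masses are not known exactly. Their poses are not given: they have to be found in the camera images.
- tall_pack: battery pack to load: grey block with black end bands and two brass contacts on top, 66 (own x) x 44 (own y) x 80 mm high, about 0.4 kg. Origin at the centre of its underside, z up. It starts upright in a wooden stand; either way round in the tray is right. Told from the other pack by its height only.
- short_pack: the other pack, alike but 55 mm high: leave it in its stand. Origin at the centre of its underside.
- stand_a: fixed plywood stand of the tall pack: base 90 x 90 x 12 mm, and two upright cheeks parallel to its own x, each 56 mm long (x), 9 mm thick, inner faces 51 mm apart (y), tops 98 mm above the bench. They cover the 66 mm faces of the pack to above its top; its ends (+x, -x) are free. Origin at the centre of the underside. The two stands may swap places.
- stand_b: the same kind of stand, holding the short pack.
- cabinet: fixed grey steel instrument cabinet, 200 deep (own x) x 210 wide (own y) x 200 mm high; its open front looks along its own -x, at x = -100 mm. Origin at the centre of the underside. The upper half takes the tray; the lower half is a closed box.
- tray (a joint): slide-out tray: 0 = fully home, its front plate then 3 mm inside the cabinet's front; metres pulled out along the cabinet's -x, up to 0.14. Stiff slides (1.5 N); it stays where left.
- tray_bay (a point): centre of the tray's bay, on its floor (90 mm above the bench); axes as the cabinet's, moves with the tray. The bay is 72 mm long (x), between the front plate and a back plate, both 90 mm high above its floor and 5 mm thick (back plate 70 mm wide), and 52 mm wide (y), between two kerbs only 8 mm high and 5 mm thick; above the kerbs the sides are open.
- tray_front (a point): middle of the top edge of the outer face of the tray's front plate (150 mm wide, 94 mm high, top 180 mm above the bench): push here, from the -x side, to slide the tray in. The bay centre is 41 mm behind this face.
- door (a joint): cabinet door: radians, 0 = shut on its catch, grows as it opens, up to 2.1. The roller catch starts to resist at about 0.07, is passed at 0.03 and takes about 6 N; it then pulls the door home.
- door_hinge (a point): top of the vertical hinge axis, 195 mm above the bench, mid-thickness, at the cabinet's +y front edge. Axes turn with the door: its panel (205 wide, 185 high, 12 mm thick, bottom 10 mm up, grey frame, clear window) runs from here along -y; its outer face looks along -x. A knob stands 20 mm out of that face, 60 mm above the bench, 185 mm from the hinge.
- door_edge (a point): top corner of the door's free edge, on its outer face; axes as door_hinge.
- multimeter: red handheld meter lying flat, 160 (x) x 80 x 42 mm high; leave alone
- end_cap: round steel end cap, 104 mm across, 40 mm high with its two connectors; leave alone
- sleeve: open aluminium tube standing upright, 90 mm across, 75 mm high; leave alone
- wire_spool: spool of copper wire, 68 mm across, 56 mm high; leave alone
- pliers: flat pliers with black handles, about 140 mm long (x), 12 mm high; leave alone
- screwdriver: screwdriver lying flat, 180 mm long (x), about 30 mm high; leave alone
- flux_jar: amber glass jar, 56 mm across, 70 mm high; leave alone
Mind the look-alikes: they are no part of the job. What is shaped like the tall_pack but purple or red is not meant.

How it is judged:
By the outcome, as a careful person would: the job done as asked, in the order asked, and still so for the second after the job is handed in, with the robot touching nothing.
It also fails if it takes over 72 s, if anything falls off the work surface, if the arm or the gripper's body presses on something with over 40 N, if the wrist force passes 120 N, or if a joint passes its speed limit or range.

## Working session

There is one attempt and no reset: what is moved stays moved. The work goes in short steps, Python scripts to look and compute and a shell command to move; the robot and the scene stay as the last step left them, time stands still between calls to the robot, and variables do not carry over. Pictures are saved under pics/ and viewed, about 8 in all and at most 12, crops included, and the job is handed in when it is done.

```bash
mkdir -p pics; ls
python3 - <<'E'
from rig import *
import cv2,numpy as np
o=get_obs();print(o)
for n in("scene","top"):
    f=grab_frame(n);cv2.imwrite(f"pics/{n}0.png",np.array(f["pixels"]));print(n,f["vfov"],f["cx"],f["cy"],np.round(f["R"],3).tolist(),np.round(f["t"],1).tolist())
E
```

```text
pics
{'time': 0.0, 'q': array([ 1.10293804,  0.47777846,  0.02234193,  1.5564236 , -0.01150607,
        1.10926843, -0.0831024 ]), 'qd': array([-0.0013854 ,  0.00129445, -0.00155217, -0.00052763,  0.00077959,
       -0.0005475 ,  0.00196583]), 'effort': array([-8.23896676e-05, -5.82841837e+01,  1.53483387e+00, -2.72608280e+01,
       -5.42969350e-02,  1.69295253e-02,  1.63453933e-04]), 'eef_pos': array([ 237.39905774, -631.21289973,  199.60805727]), 'ee_rot': array([ 9.83863620e-01,  1.78917890e-01, -2.17331128e-04, -8.47423149e-04]), 'ft_force': array([-0.24497544, -0.10665775, -0.04557173]), 'moment': array([-0.01488665,  0.02539163, -0.02651943]), 'opening': 1.0001416432404309}
scene 47.17143527787034 286.9440039251551 207.3152301832029 [[-0.875, 0.484, -0.022], [0.323, 0.548, -0.772], [-0.361, -0.682, -0.636]] [415.4, -109.3, 1661.7]
top 51.0224730523463 277.47922132486235 209.35694301823662 [[-0.019, -1.0, -0.001], [-0.977, 0.019, -0.21], [0.21, -0.003, -0.978]] [101.6, 532.3, 1209.4]
```

View pics/scene0.png

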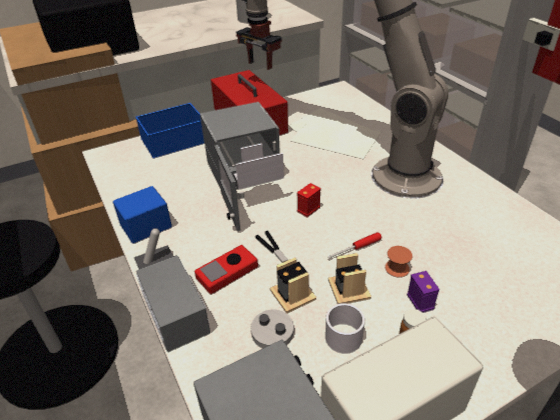

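View pics/top0.png

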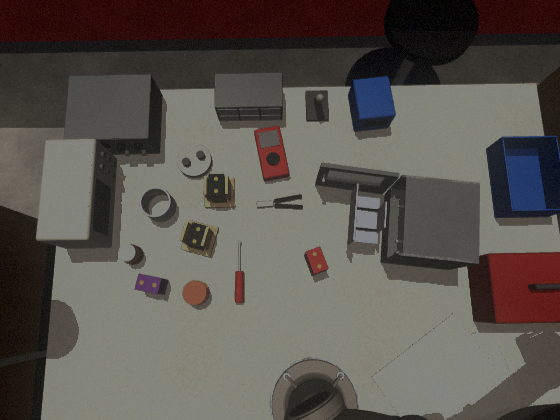

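Scene: stands at scene (293,284) and (349,280), top view (218,188) and (199,236). The purple (423,290) and red (309,198) blocks are decoys. Cabinet at top (430,220), with the tray out to about x=352 px and the door open to about (318,175). Candidates for the tall pack are the two stand contents, so I'll check them in a close crop.

Run:
```python
import cv2,numpy as np
s=cv2.imread("pics/scene0.png");t=cv2.imread("pics/top0.png")
r=lambda im,x,y,w,h,W,H:cv2.resize(im[y:y+h,x:x+w],(W,H),interpolation=cv2.INTER_CUBIC)
a=np.hstack([r(s,260,240,120,75,480,300),r(t,170,160,80,75,320,300)])
b=np.hstack([r(t,300,150,200,125,480,300),r(s,190,95,106,100,320,300)])
cv2.imwrite("pics/c1.png",cv2.convertScaleAbs(np.vstack([a,b]),alpha=1.5))
```

```text
(no output)
```

View pics/c1.png

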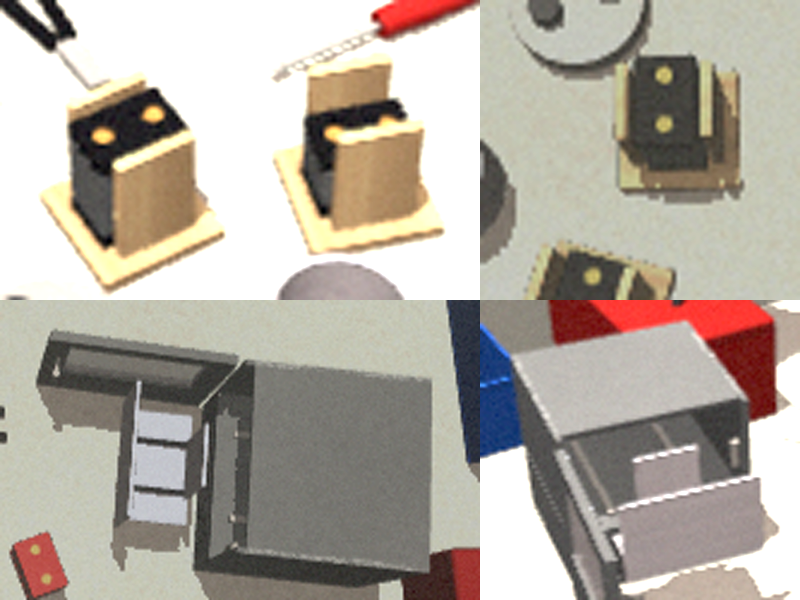

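The tall pack is in the stand at top (218,188): in the scene view it reaches nearly to the cheek tops, and the other is clearly lower.

```bash
cat > h.py <<'E'
import numpy as np,cv2
from rig import *
from scipy.spatial.transform import Rotation as Ro
def ray(f,u,v,fish=False):
    F=210/np.tan(np.radians(f["vfov"]/2));d=np.array([(u-f["cx"])/F,(v-f["cy"])/F])
    if fish:
        r=np.hypot(*d); d3=np.array([*(d/r*np.sin(r)),np.cos(r)]) if r>0 else np.array([0,0,1.])
    else: d3=np.array([*d,1])
    R=np.array(f["R"]);return -R.T@np.array(f["t"]),R.T@d3
def pt(f,u,v,z,fish=False):
    c,d=ray(f,u,v,fish);return c+d*(z-c[2])/d[2]
def proj(f,X,fish=False):
    p=np.array(f["R"])@X+np.array(f["t"]);F=210/np.tan(np.radians(f["vfov"]/2))
    if fish:
        r=np.hypot(p[0],p[1]);th=np.arctan2(r,p[2]);return f["cx"]+F*th*p[0]/r,f["cy"]+F*th*p[1]/r
    return f["cx"]+F*p[0]/p[2],f["cy"]+F*p[1]/p[2]
def tool():
    o=get_obs();return o["eef_pos"],Ro.from_quat(o["ee_rot"]).as_matrix(),o
E
python3 - <<'E'
from h import *
np.set_printoptions(precision=1,suppress=True)
f=grab_frame("top")
for n,u,v,z in [("c1",215.6,178.6,92),("c2",215.6,190.9,92),("roofFL",403.3,175,200),("roofBL",480,182.5,200),("roofBR",479.2,263.3,200),("roofFR",401,256,200),("plateL",357.3,184,180),("plateR",355.2,242.3,180),("doorfree",321,163.5,195),("doorhinge",399,174.3,195)]:
    print(n,pt(f,u,v,z))
P,R,o=tool();print(P,R)
w=grab_frame("wrist");C=-np.array(w["R"]).T@w["t"];print("wcam in tool",R.T@(C-P),R.T@np.array(w["R"]).T,w["vfov"])
E
```

```text
c1 [619.1 265.4  92. ]
c2 [583.1 265.   92. ]
roofFL [ 587.9 -235.3  200. ]
roofBL [ 564.  -431.3  200. ]
roofBR [ 357.  -405.3  200. ]
roofFR [ 378.7 -213.   200. ]
plateL [ 571.6 -118.8  180. ]
plateR [ 417.9 -104.7  180. ]
doorfree [624.7 -24.2 195. ]
doorhinge [ 591.5 -225.8  195. ]
[ 237.4 -631.4  199.8] [[ 0.9  0.4 -0. ]
 [ 0.4 -0.9  0. ]
 [-0.  -0.  -1. ]]
wcam in tool [  71.6    0.8 -185.2] [[-0.  -1.  -0.3]
 [ 1.  -0.  -0. ]
 [-0.  -0.3  1. ]] 65.70646984690485
```

```bash
python3 - <<'E'
from h import *
P,R,o=tool();print(P.round(1),np.degrees(np.arctan2(R[1,0],R[0,0])))
f=grab_frame("top")
for u,v in [(275,235),(285,232)]:print(pt(f,u,v,0))
E
python3 -m crank '[[[0,0,-0.025,-0.173,1],[0,0,-0.025,-0.173,1],[0,0,-0.025,-0.173,1],[0,0,-0.025,-0.173,1],[0,0,-0.02,-0.173,1],[0,0,0,-0.173,1],[0,0,0,-0.173,1],[0,0,0,0,1]]]'; python3 -c "
from h import *
P,R,o=tool();print(P.round(1),np.degrees(np.arctan2(R[1,0],R[0,0])),o['q'])"
```

```text
[ 237.5 -631.4  200. ] 20.6117436548888
[468.51071577 100.05858223   0.        ]
[476.95993122  70.14351491   0.        ]
time: 1.25
eef_pos: [237.5, -631.8, 320.4]
ee_rot: [0.708, 0.707, 0.0, -0.0]
ft_force: [-0.6, -0.4, -0.5]
opening: 0.996
[ 237.5 -631.8  320.4] 89.90197034312591 [ 1.26176344  0.41203345 -0.20725795  1.38670772  0.08430233  1.35173352
  1.05132429]
```

```bash
python3 -m crank '[[[0.05,0.022,0,0,1],[0.05,0.022,0,0,1],[0.05,0.022,0,0,1],[0.05,0.022,0,0,1],[0.05,0.022,0,0,1],[0.05,0.022,0,0,1],[0.05,0.022,0,0,1],[0.05,0.022,0,0,1],[0.05,0.022,0,0,1],[0.05,0.022,0,0,1]]]'; python3 -m crank '[[[0.056,0.022,0,0,1],[0.056,0.022,0,0,1],[0.056,0.022,0,0,1],[0.056,0.022,0,0,1],[0.056,0.022,0,0,1],[0.056,0.022,0,0,1],[0.056,0.012,0.05,0,1],[0,0,0.05,0,1],[0,0,0,0,1]]]';python3 - <<'E'
from h import *
P,R,o=tool();print(P.round(1),np.degrees(np.arctan2(R[1,0],R[0,0])),o['q'])
w=grab_frame("wrist");cv2.imwrite("pics/w1.png",w["pixels"])
np.savez("w1.npz",**{k:w[k] for k in w})
E
```

```text
time: 2.5
eef_pos: [458.1, -130.2, 320.8]
ee_rot: [0.709, 0.705, 0.0, 0.0]
ft_force: [0.2, -0.8, 0.3]
opening: 0.998
time: 3.62
eef_pos: [597.4, 248.8, 225.3]
ee_rot: [0.708, 0.706, -0.004, -0.001]
ft_force: [-0.6, -0.6, 0.4]
opening: 1.004
[597.4 248.8 225.3] 89.87919197915964 [ 0.02648279  0.51726907 -0.74367508  1.55246227  0.36261516  1.22336962
 -0.78145465]
```

View pics/w1.png

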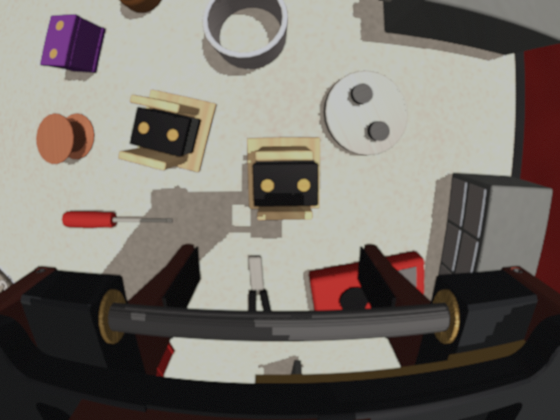

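Wrist view: tall pack in its stand at (285,185), contacts at (267,185) and (304,185). The short pack is at (165,130), lower in its stand.

Run:
```python
from h import *
w=dict(np.load("w1.npz"));im=w["pixels"]
hsv=cv2.cvtColor(im,cv2.COLOR_BGR2HSV)
m=cv2.inRange(hsv,(10,120,130),(30,255,255));m[:170]=0;m[200:]=0;m[:,:255]=0;m[:,316:]=0
n,l,s,c=cv2.connectedComponentsWithStats(m);print(s[1:],c[1:])
p=[pt(w,*c[i],92,True) for i in range(1,n) if s[i,4]>20];p.sort(key=lambda a:a[0])
print(p,np.mean(p,0),np.degrees(np.arctan2(*(p[-1]-p[0])[1::-1])))
for a in [(248,139),(319,138),(248,208),(319,205)]:print(pt(w,*a,12,True))
for a in [(252,163),(318,161),(250,202),(318,202)]:print(pt(w,*a,92,True))
P,R,o=tool()
```

```text
[[261 179  13  13 125]
 [298 179  12  13 120]] [[267.016 185.144]
 [303.35  184.8  ]]
[array([584.57715498, 262.44660205,  92.        ]), array([620.70548744, 262.80078621,  92.        ])] [602.64132121 262.62369413  92.        ] 0.5616812623940527
[558.23664872 305.4568348   12.        ]
[644.7830548  306.69474409  12.        ]
[556.48609071 218.50825474  12.        ]
[646.47674628 222.40660285  12.        ]
[569.98967999 284.72795784  92.        ]
[634.89996634 286.74511821  92.        ]
[567.19966945 245.2506109   92.        ]
[635.81116075 245.23758183  92.        ]
```

```bash
python3 -m crank '[[[0.0138,0.005,0.02,-0.01,1],[0,0,0.04,0,1],[0,0,0.035,0,1],[0,0,0,0,1]]]'; python3 -m crank '[[[0,0,0.02,0,1],[0,0,0.02,0,1],[0,0,0.02,0,1],[0,0,0.0195,0,1],[0,0,0,0,1]]]'; python3 -m crank '[[[0,0,0,0,0],[0,0,0,0,0],[0,0,0,0,0],[0,0,0,0,0],[0,0,0,0,0]]]'
```

```text
time: 4.18
eef_pos: [603.9, 263.4, 132.8]
ee_rot: [0.704, 0.71, -0.001, -0.0]
ft_force: [0.6, 0.1, 0.0]
opening: 1.001
time: 4.8
eef_pos: [603.4, 263.2, 52.7]
ee_rot: [0.704, 0.711, -0.002, -0.001]
ft_force: [0.0, 0.2, -0.1]
opening: 0.999
time: 5.42
eef_pos: [604.1, 264.5, 55.7]
ee_rot: [0.703, 0.711, -0.0, -0.0]
ft_force: [-4.3, -0.5, 5.8]
opening: 0.75
```

```bash
python3 -m crank '[[[0,0,-0.01,0,0],[0,0,-0.02,0,0],[0,0,-0.03,0,0],[0,0,-0.03,0,0],[0,0,-0.03,0,0],[0,0,0,0,0]]]'; python3 -m crank '[[[-0.02,-0.015,0,0,0],[-0.035,-0.026,0,0,0],[-0.04,-0.03,0,0,0],[-0.04,-0.03,0,0,0],[-0.03,-0.023,0,0,0],[-0.014,-0.01,0,0,0],[0,0,0,0,0]]]';python3 -m crank '[[[0,0,0,0.17,0],[0,0,0,0.17,0],[0,0,0,0.17,0],[0,0,0,0.17,0],[0,0,0,0.17,0],[0,0,0,0.17,0],[0,0,0,0.17,0],[0,0,0,0.17,0],[0,0,0,0.17,0],[0,0,0,0.17,0]]]';python3 -m crank '[[[0,0,0,0,0],[0,0,0,0,0]]]'
python3 - <<'E'
from h import *
P,R,o=tool();print(P.round(1),np.degrees(np.arctan2(R[1,0],R[0,0])),o['q'])
E
```

```text
time: 6.18
eef_pos: [606.3, 265.2, 178.5]
ee_rot: [0.704, 0.711, 0.003, 0.001]
ft_force: [0.1, -0.1, -5.5]
opening: 0.749
time: 7.05
eef_pos: [472.1, 82.9, 174.7]
ee_rot: [0.704, 0.71, -0.0, 0.0]
ft_force: [-0.1, 0.9, -4.1]
opening: 0.747
time: 8.3
eef_pos: [473.4, 85.9, 174.9]
ee_rot: [0.998, -0.061, 0.0, -0.001]
ft_force: [0.7, 0.4, -5.4]
opening: 0.752
time: 8.55
eef_pos: [472.7, 84.8, 174.9]
ee_rot: [0.998, -0.057, 0.0, -0.0]
ft_force: [0.1, 0.3, -5.3]
opening: 0.746
[472.7  84.8 174.9] -6.559815421078094 [ 0.15133114  0.22805772 -0.52048825  2.00758941  0.13910368  0.93961166
 -2.1255968 ]
```

```bash
python3 -m crank '[[[0,0,0.03,0,0],[0,0,0.03,0,0],[0,0,0.03,0,0],[0,0,0.02,0,0],[0,0,0.014,0,0],[0,0,0,0,0]]]'; python3 -m crank '[[[0,0,0.003,0,0],[0,0,0,0,0]]]'; python3 -m crank '[[[0,0,0.002,0,0],[0,0,0,0,0]]]'
```

```text
time: 9.3
eef_pos: [472.0, 83.8, 50.3]
ee_rot: [0.998, -0.059, -0.001, 0.0]
ft_force: [-0.1, 0.0, -3.0]
opening: 0.75
time: 9.55
eef_pos: [472.9, 83.8, 48.5]
ee_rot: [0.998, -0.059, 0.001, -0.0]
ft_force: [-0.3, 0.3, -3.8]
opening: 0.756
time: 9.8
eef_pos: [472.4, 83.7, 46.1]
ee_rot: [0.998, -0.06, 0.0, 0.0]
ft_force: [-0.9, -0.6, -4.5]
opening: 0.747
```

```bash
python3 -m crank '[[[0,0,0.002,0,0],[0,0,0,0,0]]]'; python3 -m crank '[[[0,0,0.002,0,0],[0,0,0,0,0]]]'; python3 -m crank '[[[0,0,0.0015,0,0],[0,0,0,0,0]]]'
```

```text
time: 10.05
eef_pos: [472.2, 83.6, 43.8]
ee_rot: [0.998, -0.06, -0.0, 0.0]
ft_force: [0.4, 0.2, -4.9]
opening: 0.749
time: 10.3
eef_pos: [472.6, 83.8, 43.5]
ee_rot: [0.998, -0.059, 0.0, 0.001]
ft_force: [-5.8, -0.4, 16.0]
opening: 0.754
time: 10.55
eef_pos: [473.0, 83.8, 43.4]
ee_rot: [0.998, -0.059, 0.001, 0.001]
ft_force: [-9.9, -2.5, 33.0]
opening: 0.744
```

```bash
python3 -m crank '[[[0,0,-0.0025,0,0],[0,0,0,0,0.9],[0,0,0,0,1],[0,0,0,0,1],[0,0,0,0,1]]]';  python3 -m crank '[[[0,0,-0.03,0,1],[0,0,-0.04,0,1],[0,0,-0.04,-0.1571,1],[0,0,-0.04,-0.1571,1],[0,0,0,-0.1571,1],[0,0,0,-0.1571,1],[0,0,0,-0.1571,1],[0,0,0,-0.1571,1],[0,0,0,-0.1571,1],[0,0,0,-0.1571,1]]]';python3 -m crank '[[[0,0,0,-0.1571,1],[0,0,0,-0.1571,1],[0,0,0,0,1]]]'
python3 - <<'E'
from h import *
P,R,o=tool();print(P.round(1),np.degrees(np.arctan2(R[1,0],R[0,0])),o['q'])
w=grab_frame("wrist");cv2.imwrite("pics/w2.png",w["pixels"])
np.savez("w2.npz",**w)
im=w["pixels"];hsv=cv2.cvtColor(im,cv2.COLOR_BGR2HSV)
m=cv2.inRange(hsv,(10,120,130),(30,255,255))
n,l,s,c=cv2.connectedComponentsWithStats(m)
for i in range(1,n):
    if s[i,4]>40:print(s[i],c[i],pt(w,*c[i],80,True))
E
```

```text
time: 11.18
eef_pos: [472.3, 83.7, 42.8]
ee_rot: [0.998, -0.06, -0.0, -0.0]
ft_force: [0.6, 0.6, 1.1]
opening: 1.0
time: 12.42
eef_pos: [472.2, 83.7, 192.8]
ee_rot: [0.841, 0.541, -0.0, -0.0]
ft_force: [-0.3, -0.2, 0.5]
opening: 0.998
time: 12.8
eef_pos: [472.2, 83.6, 192.8]
ee_rot: [0.748, 0.663, -0.0, -0.0]
ft_force: [0.7, 0.1, 0.6]
opening: 1.002
[472.2  83.6 192.8] 83.09438165948234 [ 0.3852546   0.24912993 -0.78790936  1.97616626  0.20913946  0.99826221
 -0.62204023]
[ 79   0  48  36 889] [101.50843645  15.51068616] [316.94535905 303.59220545  80.        ]
[130   0  15  33 191] [139.17801047  14.96335079] [359.9735993  290.05378594  80.        ]
[272 180  14  13 140] [278.33571429 185.85      ] [473.82171288 100.66692768  80.        ]
[219 293  12  11  95] [224.17894737 298.24210526] [402.46945838 -11.0508982   80.        ]
[ 99 302   5  15  41] [101.31707317 309.43902439] [244.40127854 -18.7844517   80.        ]
```

View pics/w2.png

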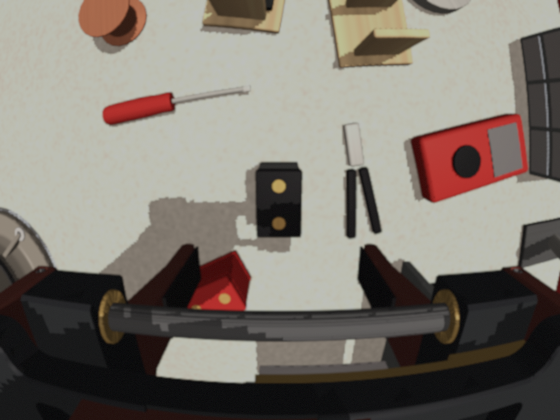

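```bash
python3 -c "
from h import *
w=dict(np.load('w2.npz'))
for u,v,z in [(347,200,10),(347,170,10),(278,223,80),(235,255,60)]:print(pt(w,u,v,z,True).round(1))"
python3 -m crank '[[[0,0,0.04,0,1],[0,0,0.04,0,1],[0,0,0.03,0,1],[0,0,0.02,0,1],[0,0,0.013,0,1],[0,0,0.009,0,1],[0,0,0,0,1]]]'
```

```text
[550.4  62.1  10. ]
[553.1  97.6  10. ]
[469.1  64.9  80. ]
[418.7  29.1  60. ]
time: 13.72
eef_pos: [472.3, 83.7, 40.8]
ee_rot: [0.748, 0.664, -0.0, -0.0]
ft_force: [0.5, -0.0, 0.5]
opening: 1.004
```

```bash
python3 -m crank '[[[0,0,0,0,0],[0,0,0,0,0],[0,0,0,0,0],[0,0,0,0,0],[0,0,0,0,0],[0,0,0,0,0],[0,0,0,0,0]]]'; python3 -m crank '[[[0,0,-0.015,0,0],[0,0,-0.03,0,0],[0,0,-0.045,0,0],[0,0,-0.045,0,0],[0,0,-0.045,0,0],[0,0,-0.04,0,0],[0,0,-0.03,0,0],[0,0,0,0,0]]]';python3 -m crank '[[[-0.02,0.005,0,0,0],[-0.04,0.009,0,0,0],[-0.045,0.01,0,0,0],[-0.045,0.01,0,0,0],[-0.045,0.01,0,0,0],[-0.045,0.01,0,0,0],[-0.03,0.006,0,0,0],[-0.01,0.002,0,0,0],[0,0,0,0,0]]]'
python3 - <<'E'
from h import *
P,R,o=tool();print(P.round(1),np.degrees(np.arctan2(R[1,0],R[0,0])),o['q'])
w=grab_frame("wrist");np.savez("w3.npz",**w)
cv2.imwrite("pics/w3.png",cv2.convertScaleAbs(cv2.resize(w["pixels"][:330],(784,462),interpolation=cv2.INTER_CUBIC),alpha=1.3))
E
```

```text
time: 14.6
eef_pos: [472.3, 83.7, 41.0]
ee_rot: [0.748, 0.664, -0.0, 0.0]
ft_force: [-1.5, -0.9, 1.3]
opening: 0.499
time: 15.6
eef_pos: [473.1, 84.3, 293.0]
ee_rot: [0.748, 0.664, 0.002, 0.001]
ft_force: [0.0, -0.7, -4.4]
opening: 0.503
time: 16.73
eef_pos: [500.0, -201.1, 289.6]
ee_rot: [0.748, 0.664, -0.0, -0.001]
ft_force: [0.3, 0.8, -4.3]
opening: 0.497
[ 500.  -201.1  289.6] 83.17228894993067 [ 0.78664788  0.23348086 -0.61366265  1.73333206  0.14111894  1.22173659
  0.01785736]
```

View pics/w3.png

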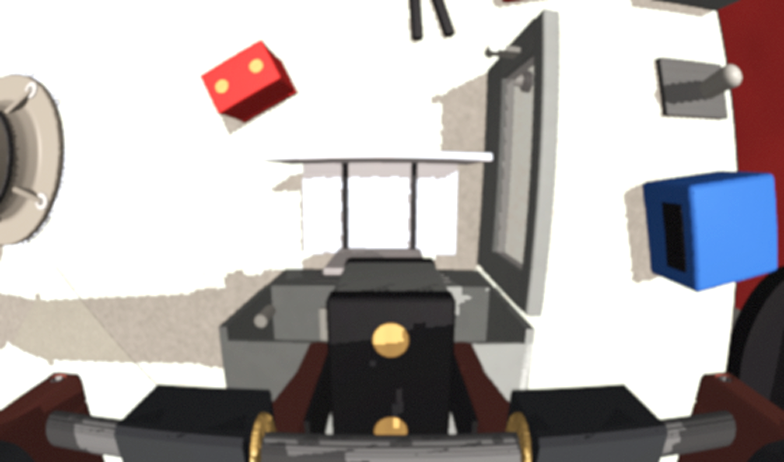

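Wrist view: front plate top edge is the bright band (265..493, about 157) in the enlarged view. Kerbs are at u≈345 and 414, and the held pack's front contact is at (391,340).

Run:
```python
from h import *
w=dict(np.load("w3.npz"));g=cv2.cvtColor(w["pixels"],cv2.COLOR_BGR2GRAY).astype(int)
print("col 270 v105-185",g[105:185,270]);print("col 230",g[105:120,230],"col 320",g[105:120,320])
print("row 113 u185-200",g[113,185:205],"u345-360",g[113,343:358])
for v in(125,150,170):print("row",v,g[v,240:252],g[v,288:302])
np.set_printoptions(precision=1,suppress=True)
P,R,o=tool()
def T(u,v,z):return (R.T@(pt(w,u,v,z,True)-P))[:2]
hs=cv2.cvtColor(w["pixels"],cv2.COLOR_BGR2HSV);m=cv2.inRange(hs,(10,100,100),(30,255,255));m[:225]=0;m[270:]=0;m[:,:260]=0;m[:,300:]=0
M=cv2.moments(m);c=(M["m10"]/M["m00"],M["m01"]/M["m00"]);print("contact",c,T(*c,P[2]+39))
print("pack front edge top", T(236,209,P[2]+39),T(323,209,P[2]+39))
for n,u,v,z in [("plateL",192,113,180),("plateR",352,112,180),("plmidin",270,115,180),("kerbLf",246.5,120,98),("kerbLb",246.5,175,98),("kerbRf",295.7,120,98),("kerbRb",295.7,175,98)]:print(n,T(u,v,z),pt(w,u,v,z,True))
```

```text
col 270 v105-185 [216 213 211 215 218 217 207 175 120  84 103 137 156 162 163 163 162 162
 162 162 170 192 210 217 218 218 218 218 218 218 218 218 218 218 218 218
 218 218 218 218 218 218 218 218 218 218 218 218 218 218 218 218 218 218
 218 218 218 218 218 218 218 218 218 218 218 218 218 218 218 219 218 207
 167 120 103  99  93  86  69  41]
col 230 [215 215 215 215 217 218 214 196 151 100  87 118 150 160 161] col 320 [143 143 156 188 211 218 218 206 165 104  83 103 135 154 159]
row 113 u185-200 [215 213 209 208 208 206 205 205 204 202 200 198 197 195 193 191 189 188
 186 184] u345-360 [204 206 208 209 210 211 211 202 170 108  58  48  60  78  90]
row 125 [171 171 167 146 104  55  32  43  98 146 165 172] [161 162 162 160 151 123  78  50  59  93 131 154 161 161]
row 150 [218 218 214 192 139  71  48  69 126 182 210 218] [218 218 218 209 176 117  65  54  83 155 205 218 218 218]
row 170 [218 214 198 163 118  73  47  64 128 185 212 218] [218 219 218 207 170 106  58  55 103 168 206 218 218 218]
contact (278.4873786407767, 242.10679611650485) [16.5 -0.3]
pack front edge top [ 32.8 -20. ] [32.7 20.5]
plateL [ 85.6 -79.6] [ 431.2 -105.6  180. ]
plateR [85.6 66.3] [ 576.  -122.7  180. ]
plmidin [81.5 -8. ] [ 501.8 -118.1  180. ]
kerbLf [ 79.3 -37.3] [ 472.3 -116.7   98. ]
kerbLb [ 14.9 -38.2] [ 463.8 -180.5   98. ]
kerbRf [78.9 19.1] [ 528.3 -123.7   98. ]
kerbRb [14.7 19.4] [ 521.  -187.5   98. ]
```

Run:
```python
from h import *
w=dict(np.load("w3.npz"));P,R,o=tool()
def T(u,v,z):return (R.T@(pt(w,u,v,z,True)-P))[:2]
print("front inner top",T(270,112.2,180),"outer",T(270,107.7,180),"front inner bottom",T(270,115,90),"back bottom",T(270,177,90))
g=cv2.cvtColor(w["pixels"],cv2.COLOR_BGR2GRAY).astype(int);print(g[172:196,262],g[180,225:250],g[180,290:320])
```

```text
front inner top [84.02245321 -8.02130312] outer [88.11687099 -8.00787207] front inner bottom [ 84.98687582 -10.5238458 ] back bottom [ 11.13622317 -10.91163123]
[218 218 218 218 206 168 120  97  91  91  87  72  43  20  26  42  54  59
  60  59  59  60  61  61] [206 205 205 205 202 194 176 167 166 168 176 185 188 183 167 138 111  99
  96  96  94  92  92  92  92] [105 106 106 105 104 104 104 103 102 108 143 187 211 218 219 218 218 218
 218 218 217 214 213 213 213 213 213 213 213 213]
```

```bash
python3 -m crank '[[[0.012,-0.0023,0,0,0],[0.012,-0.0023,0,0,0],[0.012,-0.0023,0,0,0],[0.0122,-0.0024,0,0,0],[0,0,0.02,0,0],[0,0,0.025,0,0],[0,0,0,0,0]]]'; python3 -m crank '[[[0,0,0.01,0,0],[0,0,0.01,0,0],[0,0,0.01,0,0],[0,0,0,0,0]]]';python3 - <<'E'
from h import *
P,R,o=tool();print(P.round(1),np.degrees(np.arctan2(R[1,0],R[0,0])),o['ft_force'])
a=grab_frame("scene");t=grab_frame("top");np.savez("t1.npz",**t)
A=cv2.resize(a["pixels"][90:220,190:300],(440,520),interpolation=cv2.INTER_CUBIC)
B=cv2.resize(t["pixels"][150:280,320:410],(360,520),interpolation=cv2.INTER_CUBIC)
cv2.imwrite("pics/s2.png",cv2.convertScaleAbs(np.hstack([A,B]),alpha=1.5))
E
```

```text
time: 17.65
eef_pos: [495.7, -152.0, 244.5]
ee_rot: [0.748, 0.664, -0.001, -0.002]
ft_force: [0.1, 0.1, -4.3]
opening: 0.499
time: 18.15
eef_pos: [496.5, -152.7, 215.1]
ee_rot: [0.748, 0.664, -0.0, -0.001]
ft_force: [-0.3, -0.3, -4.3]
opening: 0.498
[ 496.5 -152.7  215.1] 83.17829968610648 [-0.25964944 -0.30002155 -4.32823976]
```

View pics/s2.png

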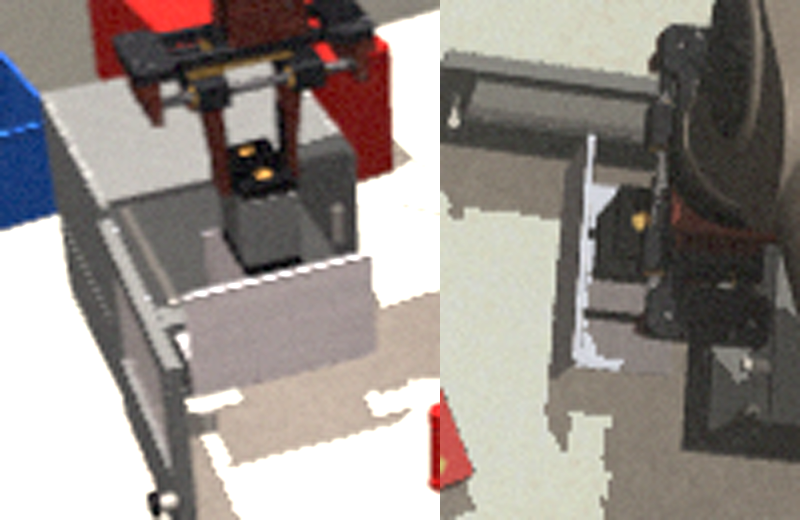

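Pack (scene crop 262,215) hangs between the front and back plates, entering without side force.

```bash
python3 -m crank '[[[0,0,0.02,0,0],[0,0,0.02,0,0],[0,0,0.015,0,0],[0,0,0.01,0,0],[0,0,0.008,0,0],[0,0,0,0,0]]]'; python3 -m crank '[[[0,0,0.003,0,0],[0,0,0.003,0,0],[0,0,0,0,0]]]';python3 -m crank '[[[0,0,0.002,0,0],[0,0,0,0,0]]]';python3 -m crank '[[[0,0,0.0015,0,0],[0,0,0,0,0]]]'
```

```text
time: 19.0
eef_pos: [497.0, -152.7, 142.6]
ee_rot: [0.748, 0.664, -0.0, -0.0]
ft_force: [0.1, -0.4, -4.3]
opening: 0.499
time: 19.38
eef_pos: [497.0, -152.7, 136.9]
ee_rot: [0.748, 0.664, -0.0, -0.0]
ft_force: [-0.4, 0.3, -4.2]
opening: 0.498
time: 19.62
eef_pos: [497.1, -152.7, 134.9]
ee_rot: [0.748, 0.664, -0.0, -0.0]
ft_force: [-0.4, 1.2, -4.9]
opening: 0.496
time: 19.88
eef_pos: [497.1, -152.7, 133.3]
ee_rot: [0.748, 0.664, -0.0, -0.0]
ft_force: [-1.1, 0.1, -4.1]
opening: 0.496
```

```bash
python3 -m crank '[[[0,0,0.0015,0,0],[0,0,0,0,0]]]';python3 -m crank '[[[0,0,0.001,0,0],[0,0,0,0,0]]]';python3 -m crank '[[[0,0,0.001,0,0],[0,0,0,0,0]]]'
```

```text
time: 20.12
eef_pos: [497.1, -152.7, 131.8]
ee_rot: [0.748, 0.664, -0.0, -0.0]
ft_force: [0.6, -1.2, -5.2]
opening: 0.502
time: 20.38
eef_pos: [497.2, -152.7, 131.1]
ee_rot: [0.748, 0.664, 0.0, 0.0]
ft_force: [0.4, 0.1, -3.0]
opening: 0.497
time: 20.62
eef_pos: [497.3, -152.7, 131.0]
ee_rot: [0.748, 0.664, -0.0, 0.0]
ft_force: [-4.8, 0.4, 6.4]
opening: 0.499
```

```bash
python3 -m crank '[[[0,0,-0.001,0,0.6],[0,0,0,0,0.9],[0,0,0,0,1],[0,0,0,0,1],[0,0,0,0,1]]]'; python3 -m crank '[[[0,0,-0.02,0,1],[0,0,-0.03,0,1],[0,0,-0.045,0,1],[0,0,-0.035,0,1],[0.03,0,0,0,1],[0.04,0,0,0,0],[0.03,0,0,0,0],[0,0,0,0,0],[0,0,0,0,0],[0,0,0,0,0]]]'
python3 - <<'E'
from h import *
P,R,o=tool();print(P.round(1),np.degrees(np.arctan2(R[1,0],R[0,0])),o['opening'])
a=grab_frame("scene");t=grab_frame("top")
A=cv2.resize(a["pixels"][90:220,190:300],(440,520),interpolation=cv2.INTER_CUBIC)
B=cv2.resize(t["pixels"][150:280,320:410],(360,520),interpolation=cv2.INTER_CUBIC)
cv2.imwrite("pics/s3.png",cv2.convertScaleAbs(np.hstack([A,B]),alpha=1.5))
E
```

```text
time: 21.25
eef_pos: [497.2, -152.7, 130.9]
ee_rot: [0.748, 0.664, 0.0, -0.0]
ft_force: [1.0, -0.4, -0.3]
opening: 0.991
time: 22.5
eef_pos: [508.9, -54.9, 260.8]
ee_rot: [0.749, 0.663, -0.0, 0.0]
ft_force: [0.7, -0.4, -0.4]
opening: 0.469
[508.9 -54.9 260.8] 83.05600076734936 0.4686709242193634
```

View pics/s3.png

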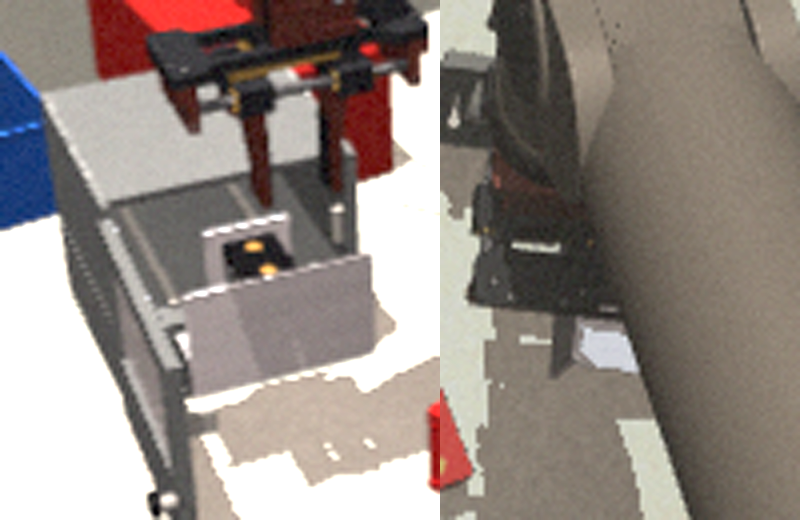

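```bash
python3 -m crank '[[[0,0,0.03,0,0],[0,0,0.045,0,0],[0,0,0.035,0,0],[0,0,0.015,0,0],[-0.015,0,0,0,0],[-0.015,0,0,0,0],[0,0,0,0,0]]]'; python3 -m crank '[[[-0.006,0,0,0,0],[-0.006,0,0,0,0],[-0.006,0,0,0,0],[-0.01,0,0,0,0],[-0.012,0,0,0,0],[0,0,0,0,0]]]'
```

```text
time: 23.48
eef_pos: [506.0, -85.6, 137.0]
ee_rot: [0.749, 0.662, 0.0, 0.001]
ft_force: [1.0, 0.4, 0.8]
opening: 0.01
time: 24.22
eef_pos: [500.4, -124.8, 135.8]
ee_rot: [0.749, 0.663, -0.0, 0.0]
ft_force: [-0.5, -0.0, -0.4]
opening: 0.002
```

```bash
python3 -m crank '[[[-0.01,0,0,0,0],[-0.014,0,0,0,0],[-0.014,0,0,0,0],[-0.014,0,0,0,0],[-0.01,0,0,0,0],[-0.005,0,0,0,0],[0,0,0,0,0]]]'
```

```text
time: 25.1
eef_pos: [492.9, -190.2, 136.0]
ee_rot: [0.748, 0.664, 0.0, 0.0]
ft_force: [0.3, -0.5, -0.1]
opening: 0.007
```

```bash
python3 -m crank '[[[-0.006,0,0,0,0],[-0.006,0,0,0,0],[-0.004,0,0,0,0]]]'; python3 -m crank '[[[-0.003,0,0,0,0],[-0.003,0,0,0,0]]]';python3 -m crank '[[[-0.002,0,0,0,0],[-0.002,0,0,0,0]]]'
```

```text
time: 25.48
eef_pos: [491.1, -205.7, 136.1]
ee_rot: [0.748, 0.664, 0.0, 0.0]
ft_force: [1.3, 2.2, 0.3]
opening: 0.002
time: 25.72
eef_pos: [490.4, -211.4, 136.1]
ee_rot: [0.748, 0.664, 0.0, 0.0]
ft_force: [0.2, 0.8, 0.4]
opening: 0.002
time: 25.98
eef_pos: [490.1, -213.1, 136.1]
ee_rot: [0.748, 0.664, 0.001, -0.001]
ft_force: [0.4, 10.1, 3.6]
opening: 0.003
```

```bash
python3 -m crank '[[[-0.0015,0,0,0,0],[0,0,0,0,0]]]'
python3 - <<'E'
from h import *
P,R,o=tool();print(P.round(1))
a=grab_frame("scene");t=grab_frame("top")
A=cv2.resize(a["pixels"][90:220,190:300],(440,520),interpolation=cv2.INTER_CUBIC)
B=cv2.resize(t["pixels"][150:280,320:410],(360,520),interpolation=cv2.INTER_CUBIC)
cv2.imwrite("pics/s4.png",cv2.convertScaleAbs(np.hstack([A,B]),alpha=1.5))
E
```

```text
time: 26.22
eef_pos: [490.1, -213.1, 136.1]
ee_rot: [0.747, 0.665, 0.001, -0.001]
ft_force: [0.2, 10.3, 3.1]
opening: 0.01
[ 490.1 -213.1  136.1]
```

View pics/s4.png

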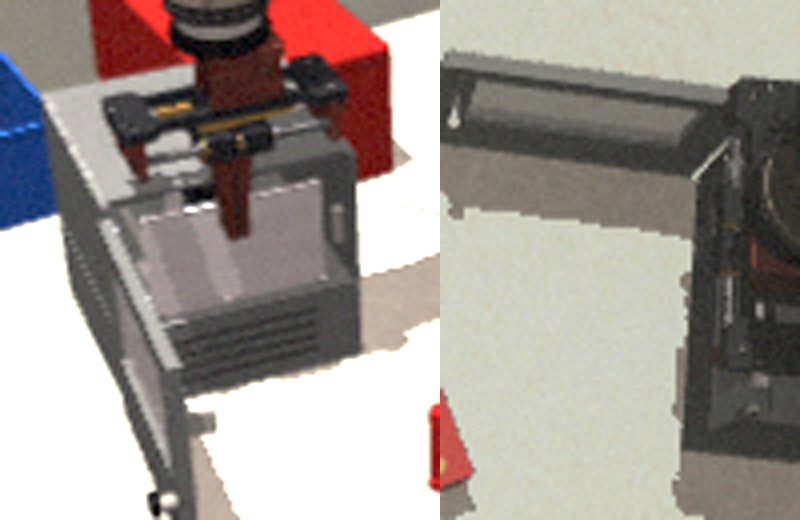

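```bash
python3 -m crank '[[[-0.003,0,0,0,0],[0,0,0,0,0]]]';  python3 -m crank '[[[0.012,0,0,0,0],[0.012,0,0,0,0],[0,0,-0.04,0,0],[0,0,-0.05,0,0],[0,0,-0.06,0,0],[-0.02,0,0,0,0],[-0.02,0,0,0,0],[0,0,0,0,0]]]'
python3 - <<'E'
from h import *
P,R,o=tool();print(P.round(1))
w=grab_frame("wrist");np.savez("w5.npz",**w)
cv2.imwrite("pics/w5.png",cv2.convertScaleAbs(cv2.resize(w["pixels"][130:290,150:400],(800,512),interpolation=cv2.INTER_CUBIC),alpha=1.3))
E
```

```text
time: 26.58
eef_pos: [490.0, -213.0, 136.1]
ee_rot: [0.746, 0.666, 0.002, -0.003]
ft_force: [0.2, 16.7, 5.6]
opening: 0.005
time: 27.58
eef_pos: [485.4, -238.0, 283.8]
ee_rot: [0.749, 0.662, -0.001, -0.002]
ft_force: [0.0, 0.1, -0.2]
opening: 0.007
[ 485.4 -238.   283.8]
```

View pics/w5.png

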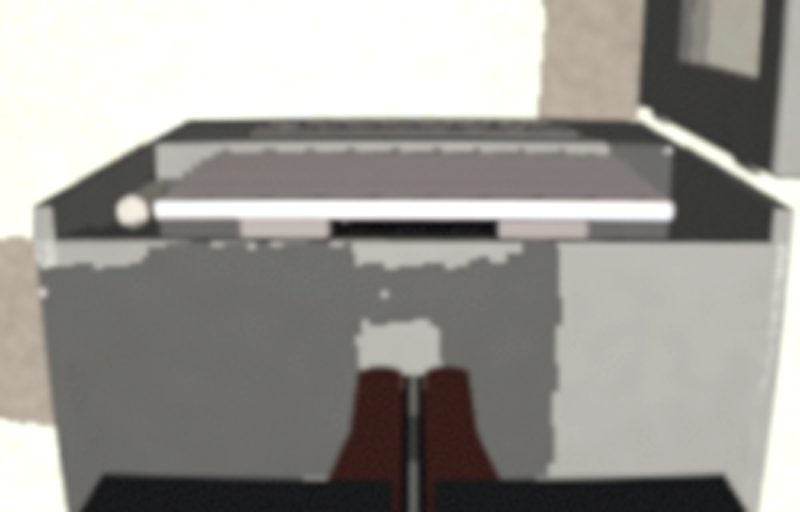

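Wrist view: the roof is set back (edge at crop v=240) from the side-wall fronts (v≈208). The plate's white top edge spans v=199..219 in the crop.

Run:
```python
from h import *
w=dict(np.load("w5.npz"));P,R,o=tool();s=3.2
R0=R
def T(u,v,z):return (R.T@(pt(w,150+u/s,130+v/s,z,True)-P))[:2].round(1)
for n,u,v,z in [("wallL",37,208,200),("wallR",790,208,200),("wallRin",772,205,200),("plateoutL",157,199,180),("plateoutM",410,199,180),("plateoutR",672,199,180),("plateinM",410,219,180),("roofM",450,240,200),("roofL",55,242,200),("roofR",770,240,200),("boxtopL",157,142,80),("lowerfrontL",190,121,10),("lowerR",640,121,10)]:print(n,T(u,v,z),T(u,v,z+0)@[0,1])
g=cv2.cvtColor(w["pixels"],cv2.COLOR_BGR2GRAY).astype(int);print(g[185:212,230])
for u in (163,166,393,395):print(u,g[185:212,u])
print(np.degrees(np.arctan2(R[1,0],R[0,0])))
```

```text
wallL [  13.7 -103.9] -103.9
wallR [ 13.4 103.9] 103.9
wallRin [14.2 98.4] 98.4
plateoutL [ 11.7 -74.1] -74.1
plateoutM [11.2 -0.9] -0.9
plateoutR [11.5 74.7] 74.7
plateinM [ 5.4 -0.9] -0.9
roofM [4.1 9.8] 9.8
roofL [  4.  -99.4] -99.4
roofR [ 4.3 98.6] 98.6
boxtopL [ 14.1 -98.5] -98.5
lowerfrontL [  13.4 -100.4] -100.4
lowerR [ 13.1 102. ] 102.0
[ 95  95  95  96  97  96 102 144 189 205 207 202 188 163 147 145 145 144
 132  99  82  94  96  90  86  85  86]
163 [203 204 204 204 205 202 190 155 109 105 128 137 138 137 138 138 138 138
 139 142 148 152 154 152 152 154 153]
166 [204 204 204 204 197 169 117  68  59  75  92 100 104 106 108 111 116 121
 125 133 144 152 156 158 159 161 162]
393 [151 185 201 204 205 202 191 160 108  83 109 131 137 138 138 139 139 140
 140 141 144 152 160 159 159 161 162]
395 [151 183 200 204 204 204 204 196 168 128 118 132 139 140 140 141 141 140
 141 142 144 151 158 160 162 161 158]
83.0444584148374
```

The tray is home: the plate face is about 2 mm inside the wall fronts. Next is the door, working in the cabinet frame (a outward, b toward hinge), with the tool now at (-13.5, 0).

```bash
python3 -m crank '[[[0.03,0.024,0,0,0],[0.04,0.032,0,0,0],[0.045,0.036,0,0,0],[0.045,0.036,0,0,0],[0.03,0.022,0,0,0],[0,0,0.04,0,0],[0,0,0.05,0,0],[0,0,0.044,0,0],[0,0,0,0,0]]]'
python3 - <<'E'
from h import *
P,R,o=tool();print(P.round(1))
d=(P-[487,-224.6,0]);print("a,b",d@R[:,0],d@R[:,1])
E
```

```text
time: 28.75
eef_pos: [655.3, -64.1, 147.4]
ee_rot: [0.747, 0.664, -0.003, -0.003]
ft_force: [-0.0, 1.1, -1.1]
opening: 0.001
[655.3 -64.1 147.4]
a,b 179.10024226638197 147.0090697494997
```

```bash
python3 -m crank '[[[-0.001,-0.012,0,0,0],[-0.001,-0.012,0,0,0],[-0.001,-0.01,0,0,0],[0,-0.015,0,0,0],[0,-0.02,0,0,0],[-0.006,-0.021,0,0,0],[-0.006,-0.021,0,0,0]]]';  python3 -m crank '[[[-0.008,-0.013,0,0,0],[-0.008,-0.013,0,0,0],[-0.008,-0.013,0,0,0],[-0.01,-0.01,0,0,0],[-0.01,-0.01,0,0,0],[-0.012,-0.011,0,0,0]]]'
python3 - <<'E'
from h import *
P,R,o=tool();print(P.round(1))
d=(P-[487,-224.6,0]);print("a,b",d@R[:,0],d@R[:,1])
a=grab_frame("scene");t=grab_frame("top")
A=cv2.resize(a["pixels"][90:220,190:300],(440,520),interpolation=cv2.INTER_CUBIC)
B=cv2.resize(t["pixels"][150:280,320:410],(360,520),interpolation=cv2.INTER_CUBIC)
cv2.imwrite("pics/s6.png",cv2.convertScaleAbs(np.hstack([A,B]),alpha=1.5))
E
```

```text
time: 29.62
eef_pos: [545.7, -66.7, 152.4]
ee_rot: [0.748, 0.664, 0.0, 0.001]
ft_force: [1.0, 0.4, 0.3]
opening: 0.005
time: 30.38
eef_pos: [470.1, -114.3, 152.0]
ee_rot: [0.748, 0.664, 0.0, 0.0]
ft_force: [0.2, -0.0, -1.0]
opening: 0.006
[ 470.1 -114.3  152. ]
a,b 107.5021253718724 -29.862307386460163
```

View pics/s6.png

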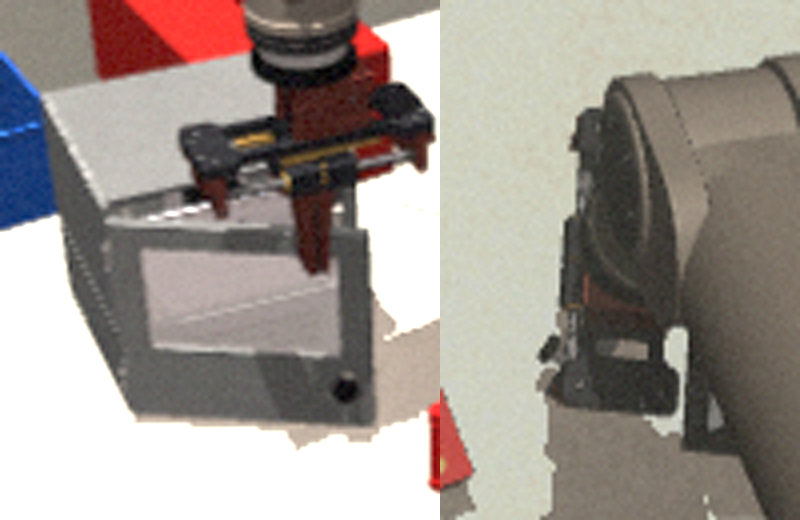

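The door follows and stands about 30° open. Closing slowly from here.

```bash
python3 -m crank '[[[-0.008,-0.006,0,0,0],[-0.008,-0.006,0,0,0],[-0.008,-0.006,0,0,0],[-0.009,-0.004,0,0,0],[-0.009,-0.004,0,0,0],[-0.008,-0.003,0,0,0],[-0.006,-0.002,0,0,0],[-0.004,-0.001,0,0,0]]]';  python3 -m crank '[[[-0.003,-0.001,0,0,0],[-0.003,0,0,0,0],[-0.003,0,0,0,0]]]';  python3 -m crank '[[[-0.003,0,0,0,0],[-0.003,0,0,0,0]]]'; python3 -m crank '[[[-0.003,0,0,0,0],[-0.003,0,0,0,0]]]'
```

```text
time: 31.48
eef_pos: [431.5, -169.9, 151.9]
ee_rot: [0.748, 0.664, -0.0, -0.0]
ft_force: [0.2, -0.5, 1.1]
opening: 0.003
time: 31.85
eef_pos: [429.5, -178.4, 151.9]
ee_rot: [0.748, 0.664, -0.0, -0.0]
ft_force: [0.1, 0.4, 0.5]
opening: 0.006
time: 32.1
eef_pos: [428.8, -184.5, 151.9]
ee_rot: [0.748, 0.664, -0.0, -0.0]
ft_force: [-0.1, 0.4, 0.1]
opening: 0.004
time: 32.35
eef_pos: [428.3, -189.1, 151.9]
ee_rot: [0.748, 0.664, 0.001, -0.001]
ft_force: [-0.3, 8.6, 1.6]
opening: 0.006
```

```bash
python3 -m crank '[[[-0.002,0,0,0,0],[-0.002,0,0,0,0]]]';  python3 -m crank '[[[-0.002,0,0,0,0],[-0.002,0,0,0,0]]]'; python3 -m crank '[[[-0.001,0,0,0,0],[-0.001,0,0,0,0]]]'
```

```text
time: 32.6
eef_pos: [428.2, -189.1, 152.0]
ee_rot: [0.747, 0.665, 0.002, -0.002]
ft_force: [-1.3, 19.1, 5.8]
opening: 0.006
time: 32.85
eef_pos: [428.2, -189.1, 152.0]
ee_rot: [0.746, 0.666, 0.003, -0.004]
ft_force: [-1.0, 29.7, 7.3]
opening: 0.003
time: 33.1
eef_pos: [428.1, -189.1, 152.0]
ee_rot: [0.745, 0.667, 0.004, -0.005]
ft_force: [-1.3, 33.7, 10.6]
opening: 0.009
```

```bash
python3 -m crank '[[[0.008,0,0,0,0],[0.01,0,0,0,0],[0.03,0,0,0,0],[0,0,-0.05,0,0],[0,0,-0.05,0,0],[0,0,-0.04,0,0],[-0.04,0.03,0,0,0],[-0.04,0.03,0,0,0],[0,0,0,0,0]]]'
python3 - <<'E'
from h import *
P,R,o=tool();print(P.round(1))
w=grab_frame("wrist");np.savez("w7.npz",**w);a=grab_frame("scene")
A=cv2.resize(w["pixels"][100:290,130:420],(800,524)[:2],interpolation=cv2.INTER_CUBIC)
S=cv2.resize(a["pixels"][100:210,190:300],(240,240));A[284:524,560:800]=S
cv2.imwrite("pics/w7.png",cv2.convertScaleAbs(A,alpha=1.3))
E
```

```text
time: 34.22
eef_pos: [483.1, -243.2, 291.1]
ee_rot: [0.75, 0.662, 0.0, -0.0]
ft_force: [0.2, 0.2, -0.5]
opening: 0.008
[ 483.1 -243.2  291.1]
```

View pics/w7.png

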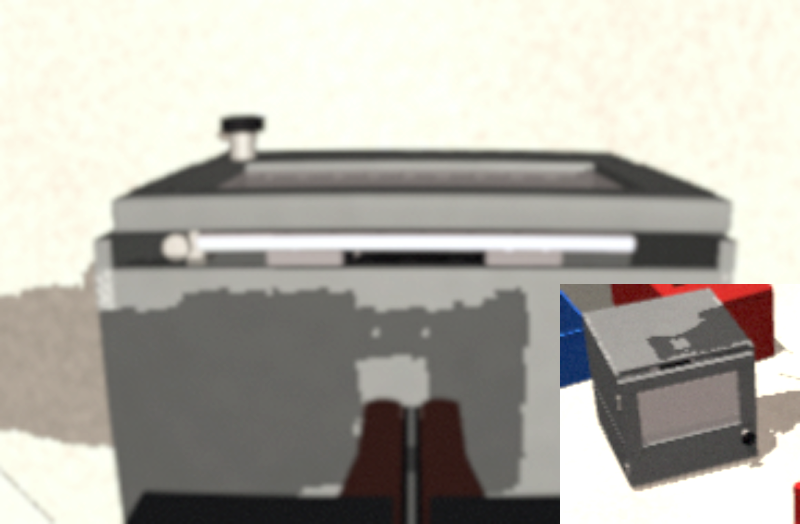

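The door's top edges (crop v≈200 and 233) are level with the wall fronts at both ends, so it is shut within about 0.005 rad. The roller at (180,247) is engaged. The robot is clear, so I'm handing in.

```bash
python3 -c "
from rig import *
print(job_done())"
```

```text
the job is handed in; nothing more can be done
None
```

The job is handed in after about 34 s of robot time. No verdict was reported.

- **Loading:** I lifted the tall pack by its ends out of its stand and turned it 97° on the way to the bench. There I set it down and gripped it again across its broad faces. It went upright into the bay with no side force and touched the floor at the expected height, with about 10 N change in force. On the bench it was pressed down with about 33 N before I let go.
- **Tray:** I pushed it in until it stopped hard. The wrist view then showed the front plate about 2 mm behind the cabinet's front edges; 3 mm is fully home.
- **Door:** I pushed it slowly through the catch to a hard stop, reaching about 34 N on the fingers. The last picture shows it parallel to the front at both ends, within about 0.005 rad by eye; I took no angle measurement.
- **Not checked:** I did not look again at the pack after the tray was home. I took no last picture of the short pack and the other objects, but no move was planned to touch them, and the forces I read between moves gave no sign of a knock.

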